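Cock the impact tester, set the bar between the spacers, fire

TASK

Draw the striker of the impact tester back by its black grip until the sear catches it and let go, never letting it fly forward while the gap is empty. Then stand the test bar that is both thin and tall upright in the gap between the packed spacers, right down on the nest floor, without disturbing the spacers, and let go of it. Then press the sear's pad so that the striker fires onto the bar, and leave the pad free; leave the other bars and everything else on the bench where they are.

Things in the scene. Friction and masses are not known exactly. Their poses are not given: they have to be found in the camera images.
- bar_mid (a point): The test bar to be set: plain aluminium slab 20 mm thick (its x), 60 mm long (its y), 110 mm tall (its z), about 0.36 kg, standing upright on the bench. The point is its centre, 55 mm above its underside. It is the only bar that is both thin and tall.
- thick_bar_mid (a point): A bystander: aluminium bar 34 mm thick (x), 60 mm long (y), 110 mm tall, standing on the bench; too thick for the gap. The point is its centre, 55 mm up.
- short_bar_mid (a point): A bystander: aluminium bar 20 mm thick (x), 60 mm long (y), only 70 mm tall, standing on the bench; too short for the striker to meet. The point is its centre, 35 mm up.
- gap (a point): The empty place in the tester's specimen nest. Point: middle of the gap on the nest floor, 20 mm above the bench. x across the row of spacers, y along the strike axis towards the striker (also the draw direction), z up. 23 mm wide in x between spacers 60 mm high with 4 mm chamfers on their top edges; from y = -33.5 mm (anvil) to +34 mm (lip). A seated bar sticks out 50 mm above the spacers.
- tester: The impact tester, fixed: cream base plate 150 (x) x 450 (y) x 20 mm, turned up to 0.5 rad; axes as the gap's; origin under the plate, 120 mm in y from the gap. Behind the gap (y = -33.5 mm from its middle) stands a steel anvil 44 mm wide, 105 mm high above the nest floor, its top 12 mm sloping back 8 mm as a lead-in; in front (y = +34 mm) is a lip 22 mm high.
- striker_tip (a point): Front tip of the round striker rod (14 mm across), 85 mm above the nest floor, in line with the gap. Uncocked it is 12 mm in y from the gap's middle, 18 mm inside the bar's place, so the bar cannot be set; cocked it is about 72 mm away.
- spacer0: Loose dark steel spacer block 0 of 4 packed in the nest: 22 x 66 x 60 mm, 0.5 kg, origin at the centre of its underside, at x = -44.8 mm from the gap's middle. It has at most 3 mm of play.
- spacer1: Loose dark steel spacer block 1 of 4 packed in the nest: 22 x 66 x 60 mm, 0.5 kg, origin at the centre of its underside, at x = -22.5 mm from the gap's middle. It has at most 3 mm of play.
- spacer2: Loose dark steel spacer block 2 of 4 packed in the nest: 22 x 66 x 60 mm, 0.5 kg, origin at the centre of its underside, at x = 22.5 mm from the gap's middle. It has at most 3 mm of play.
- spacer3: Loose dark steel spacer block 3 of 4 packed in the nest: 22 x 66 x 60 mm, 0.5 kg, origin at the centre of its underside, at x = 44.8 mm from the gap's middle. It has at most 3 mm of play.
- striker (a joint): Sprung striker rod sliding along the gap's y, in m: 0 = fully forward, grows as it is drawn back to +y. Spring 5 N at 0, 7.5 N at 0.06; lifting the sear adds about 5 N near the end. The sear catches it by itself at 0.060 (draw it a little past; hard stop at 0.068). Fired onto a properly set bar it pushes it back to the anvil and rests at about 0.015.
- striker_grip (a point): Point on the striker's upright black grip plate, moving with it: 14 mm thick along the gap's y, 36 mm wide in x, top 22 mm above this point, free for 40 mm below it on both y sides. Axes as the gap's. 145 mm above the nest floor, 135 mm in y from the gap's middle when the striker joint is 0.
- sear (a joint): Sear rocker behind the striker, in rad: 0 = at rest (spring returns it), grows as its pad is pressed down, to 0.4 at most. It lets the striker go at about 0.2 to 0.27.
- trip_pad (a point): Middle of the top of the sear's black pad (36 mm in the gap's x, 30 mm in y), 349 mm in y from the gap's middle and 117 mm above the nest floor at rest. Pressing it straight down by 10 to 12 mm with about 5 to 8 N trips the sear; it can go 16 mm down.
- weight_a: Bystander: steel calibration weight with a knob, 48 mm across, 78 mm tall. Origin at the centre of its underside.
- weight_b: Bystander: the same kind of steel weight, 48 mm across, 78 mm tall. Origin at the centre of its underside.
- jar: Bystander: jar 44 mm across, 70 mm tall. Origin at the centre of its underside.
- meter: Bystander: white hand-held meter lying flat, 140 x 62 x 26 mm. Origin at the centre of its underside.
- wrench: Bystander: steel wrench lying on the bench.
- screwdriver: Bystander: screwdriver lying on the bench.
There are look-alikes about, which are no part of the job. What is shaped like the part that bears bar_mid but orange or pink is not meant.

How it is judged:
On the way, in this order (a step that is already met when the one before it is completed fails the run):
1. the striker is drawn back and held by the sear alone, nothing touched by the fingers (value of joint striker above 0.055 m and value of joint sear below 0.08 rad and contact force between the fingers and anything else below 0.2 N), for 0.2 s.
2. the bar stands in the gap on the nest floor, let go, with the striker still cocked (x of bar_mid in the frame of gap between -0.004 and 0.004 m and y of bar_mid in the frame of gap between -0.01 and 0.01 m and z of bar_mid in the frame of gap between 0.05 and 0.059 m and angle between bar_mid's own z axis and vertical below 0.09 rad and angle between the x axis of bar_mid and the x axis of gap, either way round below 0.12 rad and value of joint striker above 0.055 m and contact force between the fingers and anything else below 0.2 N), for 0.2 s.
3. the sear is pressed and the striker flies forward onto the bar (x of bar_mid in the frame of gap between -0.004 and 0.004 m and y of bar_mid in the frame of gap between -0.01 and 0.01 m and z of bar_mid in the frame of gap between 0.05 and 0.059 m and angle between bar_mid's own z axis and vertical below 0.09 rad and angle between the x axis of bar_mid and the x axis of gap, either way round below 0.12 rad and value of joint striker between 0.006 and 0.022 m), for 0.1 s.
At the end, for the whole second after the job is handed in: The thin tall bar stands free and at rest on the nest floor in the gap: within 4 mm across, 10 mm along, 5 mm in height, 0.09 rad upright, 0.12 rad in turn. The fired striker rests on it (joint 0.006 to 0.022), sear below 0.05 rad, spacers within 5 mm and 0.08 rad (all of step 3 and distance of each of spacer0, spacer1, spacer2, spacer3 from where it was at the start of the episode below 0.005 m and angle between each of spacer0, spacer1, spacer2, spacer3's own z axis and vertical below 0.08 rad and value of joint sear below 0.05 rad and linear speed of bar below 0.02 m/s); the robot touches nothing.
It fails at once if a spacer is shifted by more than 5 mm or tipped (distance of any of spacer0, spacer1, spacer2, spacer3 from where it was at the start of the episode above 0.005 m or angle between any of spacer0, spacer1, spacer2, spacer3's own z axis and vertical above 0.1 rad).
It fails at once if one of the other bars is moved by more than 15 mm (distance of any of thick_bar_mid, short_bar_mid from where it was at the start of the episode above 0.015 m).
It fails at once if another thing on the bench is moved by more than 20 mm (distance of any of weight_a, weight_b, jar, meter, wrench, screwdriver from where it was at the start of the episode above 0.02 m).
It fails at once if the striker is fired before the bar is set (velocity of joint striker below -0.35 m/s and horizontal distance between bar_mid and gap above 0.02 m).
It also fails if it takes over 64 s, if anything falls off the work surface, if the arm or the gripper's body presses on something with over 40 N, if the wrist force passes 120 N, or if a joint passes its speed limit or range.

ROBOT

A 6-joint arm with a two-finger parallel gripper is mounted at the origin on the work surface. World frame = base frame: x ahead of the robot, y to its left, z up, the work surface at z = 0. Lengths are in m, angles in rad, forces in N, time in s.
With the tool pointing down it reaches from about 0.3 to 0.825 m from the base axis. Payload 5.4 kg.
Tool frame: the origin (TCP) lies midway between the tips of the shut fingers; the grasp point (between the pads) lies 19 mm behind it; z points along the fingers, y is the line along which they close (so a half turn about z gives the same grasp; the last joint's range is limited). The gripper opens to 92 mm and grips with 3 to 60 N. Pads are 20 mm wide; open, the fingers measure 128 mm over their backs; the gripper's body (75 mm by 189 mm) begins 69 mm behind the grasp point.
Start: joints at [1.125, 0.158, 1.597, -0, 1.386, -0.21], TCP at [0.134, 0.559, 0.215] pointing down, gripper open.
Joint ranges: [-2.91, 2.91], [-0.94, 2.29], [0.18, 2.7], [-1.29, 4.43], [0.17, 2.64], [-3, 3]. Speed limits (rad/s): [2.57, 2.57, 3.14, 3.14, 3.14, 3.14].

INTERFACE

Orientations are given as a unit quaternion [w, x, y, z].
In Python, from plant import arm gives the robot as it stands. The module is installed in compiled form; this text tells all that it offers.
- The arm moves only by the shell command python3 -m crank 'ROWS' [OPENING] [FORCE]. ROWS is JSON, a list of rows, each a list of 2 entries, a list of its own where there are three numbers: the shift along the tool's x, y, z in cm, then the turn, a rotation vector about the tool's x, y, z in degrees. In form: [[[x, y, z], [wx, wy, wz]], ...]. A call has exactly 5 rows; each row is the pose to reach, as a shift and turn from the pose commanded when the call began, along the tool's axes at that moment; what a row does not reach only later rows make up. A row lasts 1/12 s, in which the tool goes at most 41.7 mm and 7.16 degrees, less where a joint would pass 70% of its speed; a pose out of reach is approached as far as the arm can. A call with a gripper value outside its range is refused whole. OPENING is the opening, from 0 (shut) to 1 (fully open), set as the call begins (- or left out, the last holds). The fingers move at their own pace and stop on an object; FORCE is the grip in N (left out, the last holds). Time passes only in rows, so rows that repeat a pose let the fingers close, or fill a call up. It gives the time, the measured TCP pose, the force, the opening and the grip force at its end, in the units of the state.
- arm.get_obs(): the state, without advancing time (a new reading comes with each control period).
- arm.snapshot(name): name is "scene" or "top"; returns the picture (384x512x3 uint8, blue, green, red); there is no depth.
- arm.get_calibration(name): a dict with "fx", "fy", "cx", "cy" (pixels), "world_to_cam" (4x4, takes a point from world to camera coordinates). Camera axes: x right, y down, z forward; pixel columns grow to the right and rows downward; lengths in m; the calibration is good to about 2 mm. A picture is of the moment at which its call begins. get_calibration takes no time and is no camera call.
- arm.close_job(): hands the job in; it is judged then, once.
The state is a dict: "clock": time; "q": joint angles; "dq": joint speeds; "tau": joint torques, N m; "position": TCP position; "ee_rot": TCP orientation; "force": force on the tool from outside, world axes, zero at the start; "moment": the same for the moment, N m; "opening": finger opening in m; "gripper_force": force on a finger pad.
Only numpy, scipy, OpenCV 4.12 (cv2) and the standard library are available. Lean on these libraries where they do the work, as an engineer would, in place of code of your own. Each camera call takes 0.05 s, during which the arm holds its last target. There are 200 camera calls.

## Working session

There is one attempt and no reset: what is moved stays moved. The work goes in short steps, Python scripts to look and compute and a shell command to move; the robot and the scene stay as the last step left them, time stands still between calls to the robot, and variables do not carry over. Pictures are saved under pics/ and viewed, at most 10 in all, crops included, and the job is handed in when it is done.

```bash
mkdir -p pics; python3 - <<'E'
from plant import arm
import cv2
for n in("scene","top"):
    cv2.imwrite(f"pics/{n}0.png",cv2.resize(arm.snapshot(n),(800,600),interpolation=cv2.INTER_CUBIC))
    print(n,arm.get_calibration(n))
o=arm.get_obs();print(o["clock"],o["position"],o["ee_rot"],o["opening"])
E
```

```text
scene {'fx': 497.2305438189862, 'fy': 497.2305438189862, 'cx': 254.06548708969603, 'cy': 194.2078825582513, 'world_to_cam': array([[-0.74873316,  0.66279214, -0.01025857,  0.37981061],
       [ 0.37473381,  0.41045665, -0.83132419, -0.0698956 ],
       [-0.54678444, -0.62628422, -0.55569313,  1.68028781],
       [ 0.        ,  0.        ,  0.        ,  1.        ]])}
top {'fx': 370.1834853665277, 'fy': 370.1834853665277, 'cx': 255.32152184183798, 'cy': 194.2309937681348, 'world_to_cam': array([[ 0.01428332, -0.99988744,  0.00459327, -0.03571319],
       [-0.99204122, -0.01474567, -0.12504714,  0.49029604],
       [ 0.1251008 , -0.00277063, -0.99214017,  1.09078839],
       [ 0.        ,  0.        ,  0.        ,  1.        ]])}
0.1 [0.13409346 0.5585656  0.21372206] [-2.69835299e-04  1.17592319e-01  9.93061592e-01 -8.05693142e-04] 0.0918341843104277
```

View pics/scene0.png

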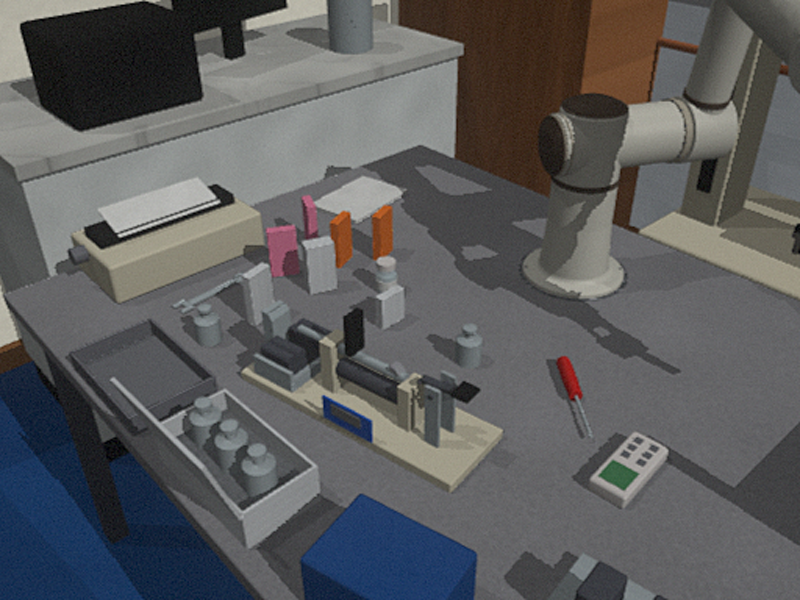

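View pics/top0.png

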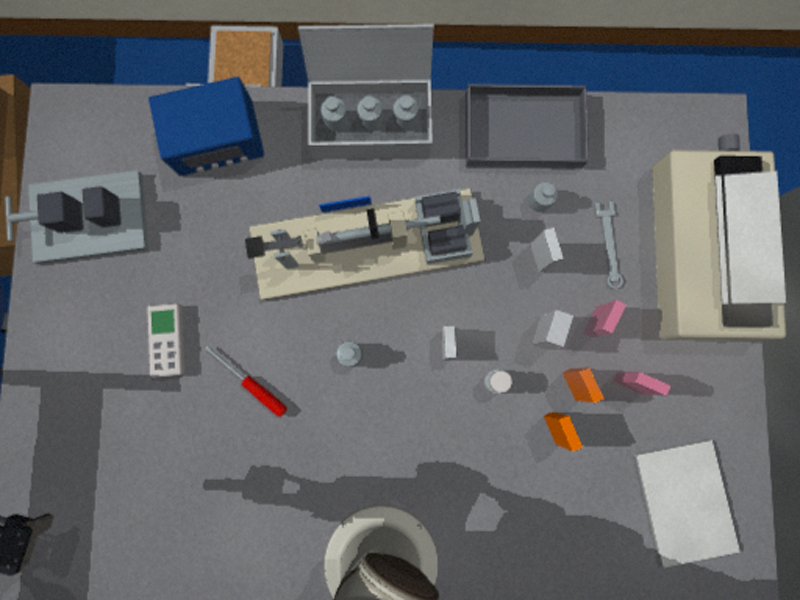

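The scene shows the tester in the middle, with the nest at the right in the top view. The thin tall bar is probably at top px (547,248) and scene px (258,293). The thick bar is at top (553,328) and the short one at top (449,343). I'll zoom in to measure.

```bash
python3 - <<'E'
from plant import arm
import cv2,numpy as np
def crop(n,x0,y0,w,h,s,f):
    im=np.mean([arm.snapshot(n).astype(float) for _ in range(4)],0)
    cv2.imwrite(f"pics/raw_{n}.png",im)
    c=np.clip(im[y0:y0+h,x0:x0+w]*1.3,0,255).astype(np.uint8)
    c=cv2.resize(c,None,fx=s,fy=s,interpolation=cv2.INTER_CUBIC)
    for v in range(0,w,10):
        cv2.line(c,(v*s,0),(v*s,6 if v%50 else 14),(0,255,255),1)
    for v in range(0,h,10):
        cv2.line(c,(0,v*s),(6 if v%50 else 14,v*s),(0,255,255),1)
    cv2.imwrite(f,c)
crop("top",152,112,200,84,4,"pics/t1.png")
crop("scene",150,165,180,150,4,"pics/s1.png")
E
```

```text
[ WARN:0@1.328] global loadsave.cpp:1063 imwrite_ Unsupported depth image for selected encoder is fallbacked to CV_8U.
```

View pics/t1.png

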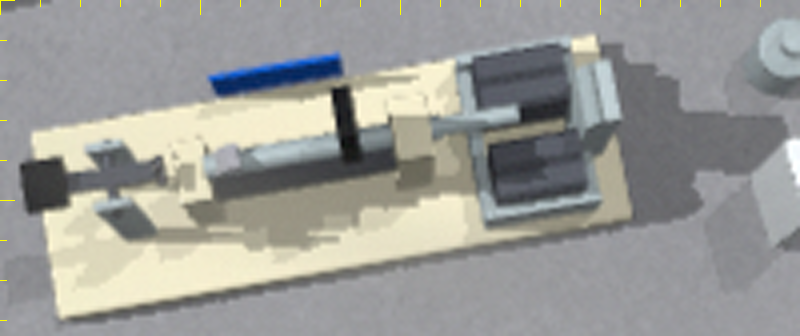

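View pics/s1.png

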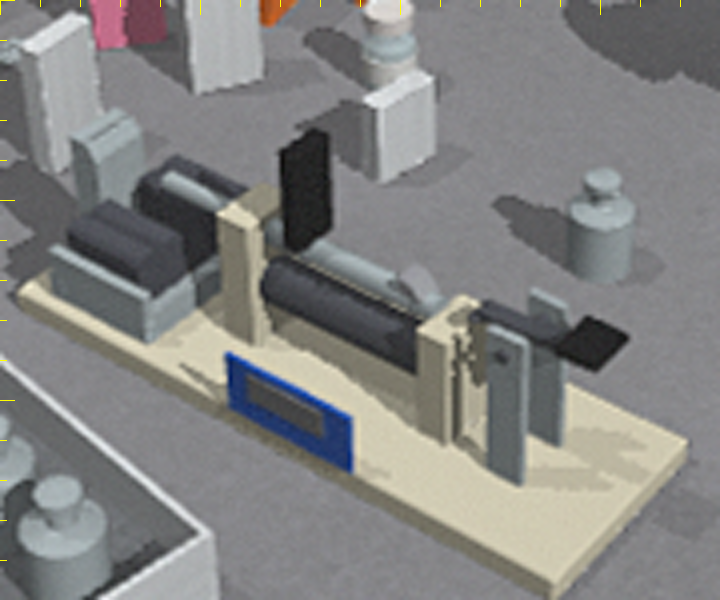

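Top crop: plate corners at (33,132), (597,38) and (631,218), pad around (20–69,156–213), grip near (343,88). Scene crop: plate corners at (687,443), (553,580) and (18,293). The thin tall bar stands at (60,95), with a top face about 20 × 60 mm. I'll fit poses next.

```bash
cat > h.py <<'E'
from plant import arm
import cv2,numpy as np
from scipy.optimize import least_squares,minimize
C={n:arm.get_calibration(n) for n in("top","scene")}
def proj(n,P):
    c=C[n];P=np.atleast_2d(P)@c["world_to_cam"][:3,:3].T+c["world_to_cam"][:3,3]
    return np.c_[c["fx"]*P[:,0]/P[:,2]+c["cx"],c["fy"]*P[:,1]/P[:,2]+c["cy"]]
def place(p,L,z0):  # p=x,y,yaw ; local points -> world
    c,s=np.cos(p[2]),np.sin(p[2]);L=np.atleast_2d(L)
    return np.c_[p[0]+c*L[:,0]-s*L[:,1],p[1]+s*L[:,0]+c*L[:,1],L[:,2]+z0]
def box(a,b,h): return np.array([[i*a/2,j*b/2,k*h] for i in(-1,1) for j in(-1,1) for k in(0,1)])
E
cat > fit.py <<'E'
from h import *
mm=1e-3
T=lambda u,v:((u+.5)/4-.5+152,(v+.5)/4-.5+112)
S=lambda u,v:((u+.5)/4-.5+150,(v+.5)/4-.5+165)
D=[("top",T(33,132),(75,345,0)),("top",T(597,38),(75,-105,0)),("top",T(631,214),(-75,-105,0)),
("top",T(60,313),(-75,345,0)),
("scene",S(687,443),(-75,345,0)),("scene",S(553,580),(75,345,0)),("scene",S(18,293),(75,-105,0)),
("scene",S(280,150),(18,128,167)),("scene",S(313,128),(-18,128,167)),("scene",S(331,135),(-18,142,167)),
("scene",S(600,316),(-18,334,117)),("scene",S(630,340),(-18,364,117)),("scene",S(597,371),(18,364,117)),
("top",T(20,160),(18,364,117)),("top",T(64,156),(18,334,117))]
f=lambda p:np.concatenate([(proj(n,place(p,np.array(l)*mm,.02))-uv).ravel() for n,uv,l in D])
r=least_squares(f,[.5,-.1,.1],loss="soft_l1",x_scale=[.1,.1,.1]);print("gap",r.x);print(r.fun.reshape(-1,2).round(1).tolist())
np.save("gap.npy",r.x)
# bars by silhouette
raw={n:cv2.imread(f"pics/raw_{n}.png") for n in C}
def inv(u,v,z):
    g=lambda p:(proj("top",[p[0],p[1],z])-[u,v]).ravel()
    return least_squares(g,[.5,0]).x
def mask(n,p,a,b,h):
    K=16;m=np.zeros((384*4,512*4),np.uint8)
    return cv2.convexHull(proj(n,place(p,box(a,b,h),0)).astype(np.float32))
for nm,(u,v),dims in(("bar",(547,248),(.02,.06,.11)),("thick",(555,328),(.034,.06,.11)),("short",(449,343),(.02,.06,.07))):
    p0=inv(u/1.5625,v/1.5625,dims[2]/2)
    seg={}
    for n in C:
        w=raw[n].astype(float);c=proj(n,[*p0,dims[2]/2])[0].astype(int)
        x0,y0=c-32;sub=cv2.resize(raw[n][y0:y0+64,x0:x0+64],None,fx=4,fy=4,interpolation=cv2.INTER_CUBIC)
        hsv=cv2.cvtColor(sub,cv2.COLOR_BGR2HSV)
        bright=((hsv[...,2]>128)&(hsv[...,1]<45)).astype(np.uint8)
        k,lab=cv2.connectedComponents(bright)
        # component nearest centre
        d=[1e9]+[np.hypot(*(np.argwhere(lab==i).mean(0)-128)) if (lab==i).sum()>300 else 1e9 for i in range(1,k)]
        seg[n]=((lab==np.argmin(d)).astype(float),x0,y0,sub)
    def cost(p):
        t=0
        for n in C:
            s,x0,y0,_=seg[n];q=mask(n,p,*dims)[:,0]
            q=((q-[x0,y0]+.5)*4-.5);m=np.zeros((256,256),np.uint8)
            cv2.fillConvexPoly(m,np.round(q*256).astype(np.int32),1,shift=8)
            t+=np.abs(m-s).sum()
        return t
    best=min((minimize(cost,[*p0,y],method="Nelder-Mead",options=dict(initial_simplex=np.array([[*p0,y],[p0[0]+.02,p0[1],y],[p0[0],p0[1]+.02,y],[*p0,y+.3]]),xatol=1e-5,fatol=.5)) for y in np.arange(-1.5,1.5,.3)),key=lambda r:r.fun)
    print(nm,best.x,best.fun,[int(seg[n][0].sum()) for n in C])
    np.save(nm+".npy",best.x)
    if nm!="short":
      o=[]
      for n in C:
        s,x0,y0,sub=seg[n]
        q=(mask(n,best.x,*dims)[:,0]-[x0,y0]+.5)*4-.5
        cv2.polylines(sub,[q.astype(np.int32)],True,(0,0,255));o.append(sub)
      np.save(nm+"_im.npy",np.hstack(o))
g=r.x
a=cv2.resize(raw["scene"][165:315,150:330],None,fx=3,fy=3,interpolation=cv2.INTER_CUBIC)
def dr(L,col=(0,0,255)):
    q=(proj("scene",place(g,np.array(L)*mm,.02))-[150,165]+.5)*3-.5
    cv2.polylines(a,[q.astype(np.int32)],True,col)
dr([(75,345,0),(75,-105,0),(-75,-105,0),(-75,345,0)]);
for x in(-44.8,-22.5,22.5,44.8): dr([(x-11,33,60),(x+11,33,60),(x+11,-33,60),(x-11,-33,60)],(0,255,0))
dr([(18,142,167),(-18,142,167),(-18,128,167),(18,128,167)]);dr([(18,364,117),(-18,364,117),(-18,334,117),(18,334,117)])
b=np.zeros((600,800,3),np.uint8);b[:450,:540]=a
im=np.load("bar_im.npy");b[:256,544:800]=im[:,:256];b[260:516,544:800]=im[:,256:]
cv2.imwrite("pics/fit.png",b)
E
python3 fit.py
```

```text
gap [ 0.63993125 -0.10249391  0.1848072 ]
[[6.5, -2.1], [7.5, -2.2], [8.1, 0.1], [6.6, -0.3], [-7.5, -4.5], [-8.6, -3.7], [-6.2, -4.5], [2.0, 1.6], [3.2, 0.5], [3.1, 0.6], [-0.1, 1.1], [3.3, 0.2], [3.0, 0.7], [-4.0, 0.6], [-4.3, -0.2]]
bar [ 0.59132811 -0.30630442 -0.91071306] 5320.0 [5567, 8050]
thick [ 0.44271749 -0.31701929  1.19450369] 3290.0 [6623, 9537]
short [ 0.41755139 -0.1238109  -1.43007313] 4517.0 [2939, 7777]
```

View pics/fit.png

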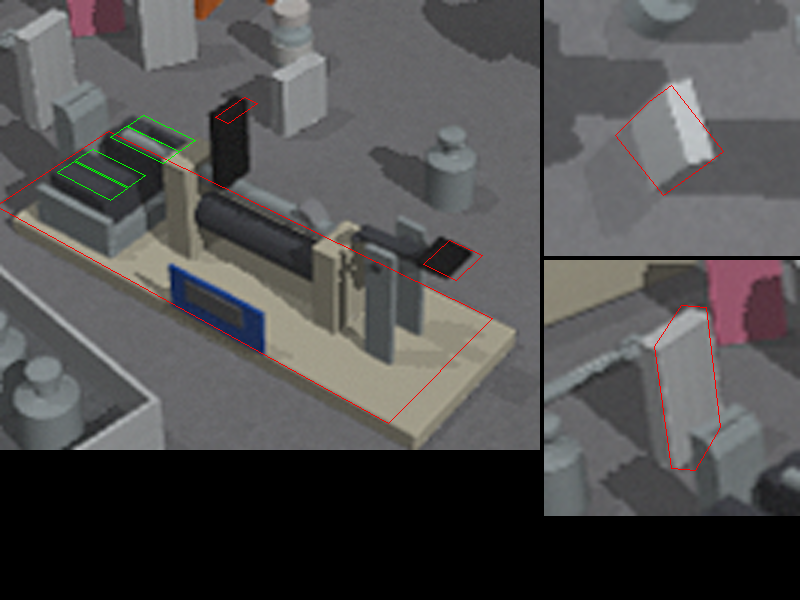

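Residuals show the plate isn't centred on the y-values I assumed, so I'll free its offset. The bar masks also missed the shaded faces, so I'll pick its corners by eye.

```bash
python3 - <<'E'
from h import *
b=np.zeros((600,800,3),np.uint8)
for n,(x0,y0),o in(("top",(330,138),0),("scene",(148,160),400)):
    r=cv2.imread(f"pics/raw_{n}.png")[y0:y0+60,x0:x0+40]
    c=np.clip((cv2.resize(r,None,fx=10,fy=10,interpolation=cv2.INTER_CUBIC).astype(float)-30)*1.3,0,255)
    b[:,o:o+400]=c
    for k in range(5,40,5): cv2.line(b,(o+k*10,0),(o+k*10,8),(0,255,255),1)
    for k in range(5,60,5): cv2.line(b,(o,k*10),(o+8,k*10),(0,255,255),1)
cv2.imwrite("pics/bar2.png",b)
E
sed -i 's/^f=lambda.*/def f(p): return np.concatenate([(proj(n,place(p,(np.array(l)+(0,p[3]*1000 if l[2]==0 else 0,0))*mm,.02))-uv).ravel() for n,uv,l in D])/; s/\[.5,-.1,.1\],loss="soft_l1",x_scale=\[.1,.1,.1\]/[.6,-.1,.1,0],loss="soft_l1",x_scale=[.1]*4/' fit.py
sed '/^# bars/,$d' fit.py > fitg.py; python3 fitg.py
```

```text
gap [ 0.6425078  -0.11041363  0.18817873  0.03145501]
[[-1.0, -0.8], [0.1, -1.3], [0.7, 0.9], [-0.8, 1.0], [0.3, -0.8], [-0.2, 0.8], [-0.8, -1.1], [-0.7, 0.6], [0.5, -0.5], [0.3, -0.4], [-3.0, -0.3], [0.3, -1.3], [-0.1, -0.8], [-1.1, 0.2], [-1.4, -0.7]]
```

View pics/bar2.png

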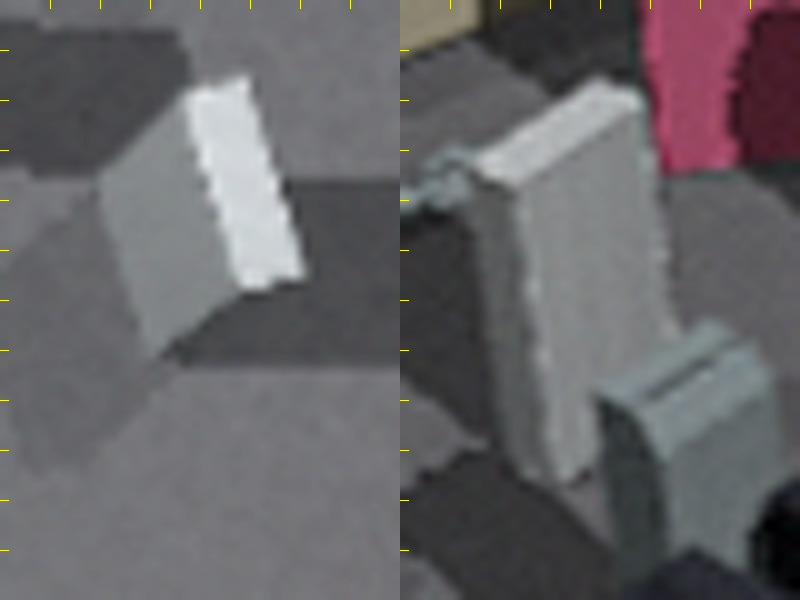

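Panel px for the thin bar. Top: top face (184,95), (247,77), (307,275), (242,292), and base (100,180), (155,357). Scene: top face (75,163), (198,78), (245,100), (122,185), and base (158,485). The tester fit is now good to about 1 px.

```bash
cat >> h.py <<'E'
from scipy.spatial.transform import Rotation as Ro
def to(x,y,z,ang,half=True):
    "shift (cm) and turn about tool z (deg) to TCP x,y,z pointing down, closing line at ang (deg)"
    o=arm.get_obs();w,a,b,c=o["ee_rot"];R=Ro.from_quat([a,b,c,w])
    print("t",round(float(o["clock"]),2),"pos",o["position"].round(4),"F",o["force"].round(1),"q6",round(float(o["q"][5]),2))
    for k in((0,180) if half else (0,)):
        t=np.radians(ang+k);yy=np.array([np.cos(t),np.sin(t),0]);zz=np.array([0,0,-1.])
        T=Ro.from_matrix(np.c_[np.cross(yy,zz),yy,zz])
        print(" shift",(R.inv().apply(np.array([x,y,z])-o["position"])*100).round(2),"turn",np.degrees((R.inv()*T).as_rotvec()).round(1))
def gp(x,y,z):  # gap-frame mm -> world
    return place(np.load("gap.npy"),np.array([x,y,z])/1e3,.02)[0]
E
python3 - <<'E'
from h import *
B=lambda n,u,v:((u+.5)/10-.5+(330 if n=="top" else 148),(v+.5)/10-.5+(138 if n=="top" else 160))
D=[("top",184,95,-1,1,1),("top",247,77,1,1,1),("top",307,275,1,-1,1),("top",242,292,-1,-1,1),("top",100,180,-1,1,0),("top",155,357,-1,-1,0),
("scene",75,163,1,1,1),("scene",198,78,1,-1,1),("scene",245,100,-1,-1,1),("scene",122,185,-1,1,1),("scene",158,485,-1,1,0)]
f=lambda p:np.concatenate([(proj(n,place(p,[i*.01,j*.03,k*.11],0))-B(n,u,v)).ravel() for n,u,v,i,j,k in D])
r=least_squares(f,[.59,-.31,-1.27],loss="soft_l1",x_scale=[.1]*3)
print("bar",r.x,np.degrees(r.x[2]));print(r.fun.reshape(-1,2).round(1).tolist());np.save("bar.npy",r.x)
print(gp(0,135,145),gp(0,349,117))
to(*gp(0,135,240)[:2],.26,100.8)
E
```

```text
bar [ 0.59497194 -0.30882593 -1.28733832] -73.75905242206905
[[-0.3, -0.0], [0.1, -0.0], [0.4, -0.0], [0.2, 0.1], [-0.7, 0.2], [-0.6, 0.6], [-1.0, 0.2], [-0.0, -0.2], [0.3, -0.6], [-0.6, -0.2], [-0.0, 0.3]]
[0.61725333 0.02220316 0.165     ] [0.57722033 0.23242532 0.137     ]
t 0.5 pos [0.1344 0.559  0.2146] F [-0.3 -0.1  0.2] q6 -0.21
 shift [-59.5  -40.92  -4.54] turn [ -0.    0.  -24.3]
 shift [-59.5  -40.92  -4.54] turn [  0.    0.  155.7]
```

```bash
python3 -m crank '[[[0,0,-4.5],[0,0,0]],[[-16,-11,-4.5],[0,0,0]],[[-16,-11,-4.5],[0,0,0]],[[-16,-11,-4.5],[0,0,0]],[[-16,-11,-4.5],[0,0,0]]]' 0.5 30
python3 -c "
from h import *
to(*gp(0,135,240)[:2],.26,100.8,False)"
```

```text
clock: 0.92
position: [0.2465, 0.434, 0.2595]
ee_rot: [0.0, 0.117, 0.993, 0.0]
force: [0.7, 0.1, 0.0]
opening: 0.0609
gripper_force: 0.0
t 0.92 pos [0.2465 0.434  0.2595] F [0.7 0.1 0. ] q6 -0.52
 shift [-45.63 -31.43  -0.05] turn [  0.    0.  -24.2]
```

```bash
python3 -m crank '[[[-3.4,-2.4,0],[0,0,0]],[[-6.8,-4.8,0],[0,0,0]],[[-10.2,-7.1,0],[0,0,0]],[[-13.6,-9.5,0],[0,0,0]],[[-17,-11.9,0],[0,0,0]]]'|head -2
python3 -m crank '[[[-3.4,-2.4,0],[0,0,0]],[[-6.8,-4.8,0],[0,0,0]],[[-10.2,-7.1,0],[0,0,0]],[[-13.6,-9.5,0],[0,0,0]],[[-17,-11.9,0],[0,0,0]]]'|head -2
python3 -c "
from h import *
to(*gp(0,135,240)[:2],.26,100.8,False)"
```

```text
clock: 1.33
position: [0.3843, 0.2781, 0.2595]
clock: 1.75
position: [0.5219, 0.1225, 0.2593]
t 1.75 pos [0.5219 0.1225 0.2593] F [-0.4  0.5  0.2] q6 -1.33
 shift [-11.62  -7.52  -0.06] turn [  0.    0.  -24.3]
```

```bash
python3 -m crank '[[[-3.4,-2.2,0],[0,0,-6]],[[-6.8,-4.4,0],[0,0,-12]],[[-10.2,-6.6,0],[0,0,-18]],[[-11.6,-7.5,0],[0,0,-24.2]],[[-11.6,-7.5,0],[0,0,-24.2]]]'|head -2
python3 -m crank '[[[0,0,0],[0,0,0]],[[0,0,0],[0,0,0]],[[0,0,0],[0,0,0]],[[0,0,0],[0,0,0]],[[0,0,0],[0,0,0]]]'|head -3
python3 - <<'E'
from h import *
to(*gp(0,135,0)[:2],.150,100.8,False)
b=np.zeros((600,800,3),np.uint8)
for n,(x0,y0),o in(("top",(200,100),0),("scene",(170,140),400)):
    r=arm.snapshot(n)[y0:y0+120,x0:x0+80]
    b[:,o:o+400]=np.clip(cv2.resize(r,None,fx=5,fy=5,interpolation=cv2.INTER_CUBIC).astype(float)*1.3,0,255)
    p=arm.get_obs()["position"]
    for P in(p,gp(0,135,167),gp(-18,135,167),gp(18,135,167)):
        q=((proj(n,P)[0]-(x0,y0)+.5)*5-.5).astype(int);cv2.drawMarker(b,(q[0]+o,q[1]),(0,0,255),0,10)
cv2.imwrite("pics/g.png",b)
E
```

```text
clock: 2.17
position: [0.6178, 0.0209, 0.2583]
clock: 2.58
position: [0.6156, 0.0253, 0.2595]
ee_rot: [0.0, -0.094, 0.996, -0.0]
t 2.58 pos [0.6156 0.0253 0.2595] F [ 0.2 -0.7  0.5] q6 -1.91
 shift [-0.1  -0.33 10.95] turn [-0.   0.  -0.1]
```

View pics/g.png

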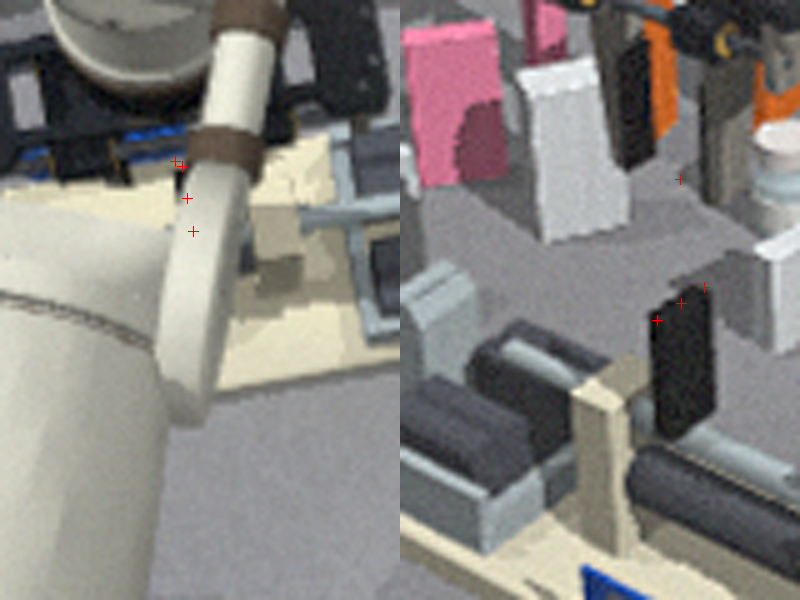

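The fingers straddle the plate in the scene view: the TCP marker at (680,180) lies between the fingertips, with the grip top at (680,300). Now I'll descend, grip, and measure the grip's location from the force.

```bash
python3 -m crank '[[[-0.1,-0.3,2.5],[0,0,0]],[[-0.1,-0.3,5],[0,0,0]],[[-0.1,-0.3,7.5],[0,0,0]],[[-0.1,-0.3,9.5],[0,0,0]],[[-0.1,-0.3,10.9],[0,0,0]]]'
python3 -m crank '[[[0,0,0],[0,0,0]],[[0,0,0],[0,0,0]],[[0,0,0],[0,0,0]],[[0,0,0],[0,0,0]],[[0,0,0],[0,0,0]]]' 0 25
python3 -c "
from h import *
to(*gp(0,135,0)[:2],.150,100.8,False)"
```

```text
clock: 3.1
position: [0.6162, 0.022, 0.1476]
ee_rot: [-0.002, -0.093, 0.996, 0.0]
force: [0.6, 0.5, -0.6]
opening: 0.046
gripper_force: 0.0
clock: 3.52
position: [0.6185, 0.0216, 0.1518]
ee_rot: [0.001, -0.093, 0.996, -0.0]
force: [-1.1, 6.3, 2.9]
opening: 0.0148
gripper_force: 3.9
t 3.52 pos [0.6185 0.0216 0.1518] F [-1.1  6.3  2.9] q6 -1.92
 shift [0.11 0.09 0.18] turn [-0.   0.1 -0.1]
```

```bash
python3 -m crank '[[[0,0,0],[0,0,0]],[[0,0,0],[0,0,0]],[[0,0,0],[0,0,0]],[[0,0,0],[0,0,0]],[[0,0,0],[0,0,0]]]'
python3 -c "
from h import *
p=arm.get_obs()['position'];g=np.load('gap.npy');c,s=np.cos(g[2]),np.sin(g[2])
d=p[:2]-g[:2];print('in gap frame',c*d[0]+s*d[1],-s*d[0]+c*d[1])"
```

```text
clock: 3.93
position: [0.6185, 0.022, 0.1518]
ee_rot: [0.001, -0.093, 0.996, 0.0]
force: [-0.7, 3.5, 5.4]
opening: 0.0136
gripper_force: 25.0
in gap frame 0.0011418675732725557 0.13459472938130695
```

```bash
python3 -m crank '[[[0,0.8,0],[0,0,0]],[[0,1.6,0],[0,0,0]],[[0,2.4,0],[0,0,0]],[[0,3.2,0],[0,0,0]],[[0,4,0],[0,0,0]]]'
python3 -m crank '[[[0,0.6,0],[0,0,0]],[[0,1.2,0],[0,0,0]],[[0,1.8,0],[0,0,0]],[[0,2.2,0],[0,0,0]],[[0,2.4,0],[0,0,0]]]'
python3 -m crank '[[[0,0,0],[0,0,0]],[[0,0,0],[0,0,0]],[[0,0,0],[0,0,0]],[[0,0,0],[0,0,0]],[[0,0,0],[0,0,0]]]'
cat >> h.py <<'E'
def ing():
    o=arm.get_obs();p=o['position'];g=np.load('gap.npy');c,s=np.cos(g[2]),np.sin(g[2])
    d=p[:2]-g[:2];f=o['force'];w,a,b,e=o["ee_rot"];ty=Ro.from_quat([a,b,e,w]).apply([0,1,0])
    print('t %.2f gapframe mm'%o['clock'],np.round([1e3*(c*d[0]+s*d[1]),1e3*(-s*d[0]+c*d[1]),1e3*(p[2]-.02)],1),'F',np.round([c*f[0]+s*f[1],-s*f[0]+c*f[1],f[2]],1),'ang %.1f'%np.degrees(np.arctan2(ty[1],ty[0])-g[2]),'open %.4f grip %.1f'%(o['opening'],o['gripper_force']))
E
python3 -c "
from h import *
ing()"
```

```text
clock: 4.35
position: [0.6113, 0.0592, 0.1518]
ee_rot: [0.001, -0.093, 0.996, -0.002]
force: [0.2, -7.2, 6.1]
opening: 0.0142
gripper_force: 25.0
clock: 4.77
position: [0.6068, 0.0824, 0.1517]
ee_rot: [0.001, -0.093, 0.996, -0.002]
force: [-1.0, -8.8, 6.6]
opening: 0.0139
gripper_force: 25.0
clock: 5.18
position: [0.6068, 0.0821, 0.1517]
ee_rot: [0.001, -0.093, 0.996, -0.002]
force: [-0.9, -7.4, 6.7]
opening: 0.0139
gripper_force: 25.0
t 5.18 gapframe mm [  1.  195.8 131.7] F [-2.3 -7.1  6.7] ang 89.9 open 0.0139 grip 25.0
```

```bash
python3 -m crank '[[[0,0.1,0],[0,0,0]],[[0,0.2,0],[0,0,0]],[[0,0.3,0],[0,0,0]],[[0,0.4,0],[0,0,0]],[[0,0.4,0],[0,0,0]]]' >/dev/null
python3 -c "
from h import *
ing()"
python3 -m crank '[[[0,-0.1,0],[0,0,0]],[[0,-0.2,0],[0,0,0]],[[0,-0.3,0],[0,0,0]],[[0,-0.4,0],[0,0,0]],[[0,-0.5,0],[0,0,0]]]' >/dev/null
python3 -m crank '[[[0,0,0],[0,0,0]],[[0,0,0],[0,0,0]],[[0,0,0],[0,0,0]],[[0,0,0],[0,0,0]],[[0,0,0],[0,0,0]]]'>/dev/null
python3 -c "
from h import *
ing()"
```

```text
t 5.60 gapframe mm [  0.9 199.8 131.7] F [-3.  -7.5  5.6] ang 89.9 open 0.0139 grip 25.0
t 6.43 gapframe mm [  1.  194.7 131.7] F [-1.7 -7.8  5.7] ang 89.9 open 0.0139 grip 25.0
```

```bash
python3 -m crank '[[[0,-0.05,0],[0,0,0]],[[0,-0.1,0],[0,0,0]],[[0,-0.15,0],[0,0,0]],[[0,-0.2,0],[0,0,0]],[[0,-0.2,0],[0,0,0]]]' >/dev/null
python3 -c "
from h import *
ing()"
python3 -m crank '[[[0,-0.05,0],[0,0,0]],[[0,-0.1,0],[0,0,0]],[[0,-0.15,0],[0,0,0]],[[0,-0.15,0],[0,0,0]],[[0,-0.15,0],[0,0,0]]]'>/dev/null
python3 -c "
from h import *
ing()"
```

```text
t 6.85 gapframe mm [  0.9 194.4 131.7] F [-2.3 -2.3  6.6] ang 89.9 open 0.0139 grip 25.0
t 7.27 gapframe mm [  0.9 194.3 131.7] F [-0.9  3.3  6.6] ang 89.9 open 0.0141 grip 25.0
```

The sear has it: position is locked at 194.4 mm while the force changes sign. Release and rise.

```bash
python3 -m crank '[[[0,0.1,0],[0,0,0]],[[0,0.1,0],[0,0,0]],[[0,0.1,0],[0,0,0]],[[0,0.1,0],[0,0,0]],[[0,0.1,0],[0,0,0]]]' 0.5 >/dev/null
python3 -m crank '[[[0,0,0],[0,0,0]],[[0,0,0],[0,0,0]],[[0,0,0],[0,0,0]],[[0,0,-1],[0,0,0]],[[0,0,-4],[0,0,0]]]'
python3 -m crank '[[[0,0,-3],[0,0,0]],[[0,0,-6],[0,0,0]],[[0,0,-8],[0,0,0]],[[0,0,-8],[0,0,0]],[[0,0,-8],[0,0,0]]]' 1 |head -2
python3 -c "
from h import *
ing();to(.595,-.3088,.27,106.2,False)"
```

```text
clock: 8.1
position: [0.6032, 0.0811, 0.186]
ee_rot: [-0.005, -0.093, 0.996, 0.001]
force: [-0.3, 0.2, -0.6]
opening: 0.0459
gripper_force: 0.0
clock: 8.52
position: [0.6072, 0.081, 0.272]
t 8.52 gapframe mm [  1.1 194.6 252. ] F [-0.3  0.3  0.1] ang 89.9 open 0.0773 grip 0.0
t 8.52 pos [0.6072 0.081  0.272 ] F [-0.3  0.2  0.1] q6 -1.82
 shift [  8.43 -38.07   0.2 ] turn [-0.1  0.2 -5.5]
```

```bash
python3 -m crank '[[[0.9,-3.9,0],[0,0,-1.1]],[[1.8,-7.8,0],[0,0,-2.2]],[[2.7,-11.7,0],[0,0,-3.3]],[[3.5,-15.6,0],[0,0,-4.4]],[[4.4,-19.5,0],[0,0,-5.5]]]' |head -2
python3 -c "
from h import *
to(.595,-.3088,.27,106.2,False)"
```

```text
clock: 8.93
position: [0.598, -0.12, 0.2678]
t 8.93 pos [ 0.598  -0.12    0.2678] F [-0.1 -0.3 -1.3] q6 -2.25
 shift [  5.57 -18.04  -0.25] turn [ 0.1 -0.2  0.1]
```

```bash
python3 -m crank '[[[1.2,-3.8,0],[0,0,0]],[[2.4,-7.6,0],[0,0,0]],[[3.5,-11.4,0],[0,0,0]],[[4.6,-15.2,0],[0,0,0]],[[5.6,-18,0],[0,0,0]]]' |head -2
python3 -m crank '[[[0,0,0],[0,0,0]],[[0,0,0],[0,0,0]],[[0,0,3],[0,0,0]],[[0,0,6],[0,0,0]],[[0,0,8],[0,0,0]]]' |head -2
python3 -m crank '[[[0,0,0],[0,0,0]],[[0,0,0],[0,0,0]],[[0,0,0],[0,0,0]],[[0,0,0],[0,0,0]],[[0,0,0],[0,0,0]]]' |head -2
python3 -c "
from h import *
to(.595,-.3088,.071,106.2,False)"
```

```text
clock: 9.35
position: [0.5943, -0.3099, 0.2673]
clock: 9.77
position: [0.5947, -0.3044, 0.1862]
clock: 10.18
position: [0.5967, -0.3076, 0.1924]
t 10.18 pos [ 0.5967 -0.3076  0.1924] F [0.4 0.3 0.1] q6 -2.51
 shift [ 0.22 -0.04 12.14] turn [-0.2  0.1  0. ]
```

```bash
python3 -m crank '[[[0.2,0,3],[0,0,0]],[[0.2,0,6],[0,0,0]],[[0.2,0,9],[0,0,0]],[[0.2,0,11],[0,0,0]],[[0.2,0,12.1],[0,0,0]]]' |grep -E 'pos|force'
python3 -m crank '[[[0,0,0],[0,0,0]],[[0,0,0],[0,0,0]],[[0,0,0],[0,0,0]],[[0,0,0],[0,0,0]],[[0,0,0],[0,0,0]]]' 0 35|grep -E 'pos|force|open'
python3 -m crank '[[[0,0,0],[0,0,0]],[[0,0,0],[0,0,0]],[[0,0,0],[0,0,0]],[[0,0,0],[0,0,0]],[[0,0,0],[0,0,0]]]' 0 35
python3 -m crank '[[[0,0,0],[0,0,0]],[[0,0,0],[0,0,0]],[[0,0,0],[0,0,0]],[[0,0,0],[0,0,0]],[[0,0,0],[0,0,0]]]' 0 35|grep -E 'open|force'
python3 -c "
from h import *
to(.595,-.3088,.071,106.2,False)"
```

```text
position: [0.5927, -0.3069, 0.0667]
force: [0.4, 0.7, -0.8]
gripper_force: 0.0
position: [0.5949, -0.3086, 0.0711]
force: [-0.2, 0.6, -0.5]
opening: 0.061
gripper_force: 0.0
clock: 11.43
position: [0.5938, -0.3078, 0.0691]
ee_rot: [-0.0, -0.141, 0.99, 0.0]
force: [0.5, -0.4, 0.4]
opening: 0.0272
gripper_force: 0.0
force: [-0.1, -0.3, -0.3]
opening: 0.0195
gripper_force: 35.0
t 11.85 pos [ 0.5938 -0.3078  0.0691] F [-0.1 -0.3 -0.3] q6 -2.51
 shift [-0.09 -0.13 -0.19] turn [ 0. -0. -0.]
```

```bash
python3 -m crank '[[[0,0,-2],[0,0,0]],[[0,0,-5],[0,0,0]],[[0,0,-8],[0,0,0]],[[0,0,-11.5],[0,0,0]],[[0,0,-15],[0,0,0]]]' |grep -E 'pos|open'
python3 -m crank '[[[0,0,0],[0,0,6.5]],[[0,0,0],[0,0,13]],[[0,0,0],[0,0,19.5]],[[0,0,0],[0,0,26]],[[0,0,0],[0,0,32]]]' |grep -E 'pos|open'
python3 -m crank '[[[0,0,0],[0,0,6.5]],[[0,0,0],[0,0,13]],[[0,0,0],[0,0,19.5]],[[0,0,0],[0,0,26]],[[0,0,0],[0,0,32]]]' |grep -E 'pos|open'
python3 -m crank '[[[0,0,0],[0,0,6.5]],[[0,0,0],[0,0,13]],[[0,0,0],[0,0,19.5]],[[0,0,0],[0,0,26]],[[0,0,0],[0,0,31.4]]]' |grep -E 'pos|open'
python3 -c "
from h import *
to(*gp(0,-.5,0)[:2],.235,10.78,False)"
```

```text
position: [0.5928, -0.307, 0.2187]
opening: 0.0195
position: [0.5931, -0.3073, 0.2176]
opening: 0.0195
position: [0.5931, -0.3073, 0.2176]
opening: 0.0202
position: [0.5932, -0.3073, 0.2176]
opening: 0.0197
t 13.52 pos [ 0.5932 -0.3073  0.2176] F [-0.4  0.4 -3.5] q6 -0.84
 shift [18.41  8.43 -1.72] turn [-0.1 -0.1 -0.3]
```

```bash
python3 -m crank '[[[3,1.3,-1.7],[0,0,0]],[[6.5,3,-1.7],[0,0,0]],[[10,4.6,-1.7],[0,0,0]],[[13.5,6.2,-1.7],[0,0,0]],[[16.5,7.6,-1.7],[0,0,-0.3]]]' |grep -E 'pos|open'
python3 -m crank '[[[1,0.4,0],[0,0,0]],[[1.9,0.8,0],[0,0,0]],[[1.9,0.8,0],[0,0,0]],[[1.9,0.8,0],[0,0,0]],[[1.9,0.8,0],[0,0,0]]]' |grep -E 'pos|open'
python3 -m crank '[[[0,0,0],[0,0,0]],[[0,0,0],[0,0,0]],[[0,0,0],[0,0,0]],[[0,0,0],[0,0,0]],[[0,0,0],[0,0,0]]]' |grep -E 'pos|open'
python3 - <<'E'
from h import *
ing()
to(*gp(0,-.5,0)[:2],.15,10.78,False)
b=np.zeros((600,800,3),np.uint8)
o=arm.get_obs();p=o["position"];w,a,bb,e=o["ee_rot"];ty=Ro.from_quat([a,bb,e,w]).apply([0,1,0]);yaw=np.arctan2(ty[1],ty[0])
g=np.load("gap.npy")
for n,(x0,y0),of in(("top",(240,95),0),("scene",(130,130),400)):
    r=np.mean([arm.snapshot(n)[y0:y0+120,x0:x0+80].astype(float) for _ in range(3)],0)
    im=np.clip(cv2.resize(r,None,fx=5,fy=5,interpolation=cv2.INTER_CUBIC)*1.5,0,255).astype(np.uint8)
    def pl(P,c):
        q=((proj(n,P)-(x0,y0)+.5)*5-.5).astype(np.int32);cv2.polylines(im,[q],True,c)
    L=lambda z:[[.01,.03,z],[.01,-.03,z],[-.01,-.03,z],[-.01,.03,z]]
    pl(place([p[0],p[1],yaw],L(0),p[2]-.0691),(0,0,255));pl(place([p[0],p[1],yaw],L(0),p[2]+.0409),(0,0,255))
    for x in(-44.8,-22.5,22.5,44.8):
        pl(place(g,np.array([[x-11,33,60],[x+11,33,60],[x+11,-33,60],[x-11,-33,60]])/1e3,.02),(0,255,0))
    b[:,of:of+400]=im
cv2.imwrite("pics/p.png",b)
E
```

```text
position: [0.6372, -0.1287, 0.2349]
opening: 0.02
position: [0.6414, -0.1129, 0.2358]
opening: 0.0198
position: [0.6417, -0.1116, 0.2361]
opening: 0.0199
t 14.77 gapframe mm [ -1.   -1.1 216.1] F [ 0.8 -0.  -4.2] ang 0.3 open 0.0199 grip 35.0
t 14.77 pos [ 0.6417 -0.1116  0.2361] F [ 0.7  0.1 -4.2] q6 -0.55
 shift [0.06 0.1  8.61] turn [-0.   0.   0.3]
```

View pics/p.png

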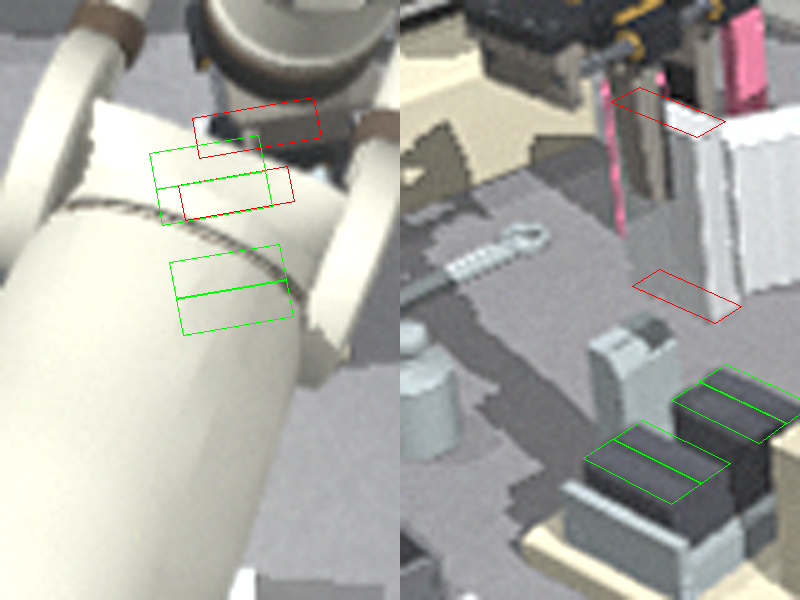

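The overlay of the held bar matches the picture (bottom corner (715,323) on its outline). The spacer outlines agree to about 1 px, for example (672,402) vs (675,395). Now down to just above the spacers, then slowly in while watching the force.

```bash
python3 -m crank '[[[0.06,0.1,1],[0,0,0.3]],[[0.06,0.1,3],[0,0,0.3]],[[0.06,0.1,5],[0,0,0.3]],[[0.06,0.1,7],[0,0,0.3]],[[0.06,0.1,7.8],[0,0,0.3]]]' |grep -E 'pos|open'
python3 -m crank '[[[0,0,0],[0,0,0]],[[0,0,0],[0,0,0]],[[0,0,0],[0,0,0]],[[0,0,0],[0,0,0]],[[0,0,0],[0,0,0]]]' |grep -E 'pos|open'
python3 - <<'E'
from h import *
ing()
for n,(x0,y0) in (("top",(152,112)),("scene",(150,165))):
    for P in((-11.5,33,56),(-11.5,-33,56),(-15.5,33,60),(-15.5,-33,60),(11.5,33,56),(11.5,-33,56),(15.5,33,60),(15.5,-33,60),(55.8,33,56),(55.8,-33,56),(-55.8,33,56),(-55.8,-33,56)):
        print(n,P,((proj(n,gp(*P))[0]-(x0,y0)+.5)*4-.5).round())
b=np.zeros((600,800,3),np.uint8)
for n,(x0,y0),o in(("top",(260,118),0),("scene",(150,195),400)):
    r=cv2.imread(f"pics/raw_{n}.png")[y0:y0+60,x0:x0+50]
    b[:480,o:o+400]=np.clip(cv2.resize(r,None,fx=8,fy=8,interpolation=cv2.INTER_CUBIC).astype(float)*2,0,255)
    for x,z in((-11.5,56),(11.5,56),(-15.5,60),(15.5,60),(55.8,56),(-55.8,56)):
        q=((proj(n,[gp(x,33,z),gp(x,-33,z)])-(x0,y0)+.5)*8-.5).astype(int)+[o,0]
        cv2.line(b,tuple(map(int,q[0])),tuple(map(int,q[1])),(0,0,255) if z==60 else (0,255,0),1)
cv2.imwrite("pics/n.png",b)
E
```

```text
position: [0.6405, -0.1097, 0.1537]
opening: 0.0199
position: [0.6435, -0.1108, 0.1597]
opening: 0.0197
t 15.90 gapframe mm [  0.9  -0.6 139.7] F [ 1.1 -0.1 -2.9] ang 0.0 open 0.0197 grip 35.0
top (-11.5, 33, 56) [487. 143.]
top (-11.5, -33, 56) [575. 129.]
top (-15.5, 33, 60) [489. 147.]
top (-15.5, -33, 60) [577. 132.]
top (11.5, 33, 56) [482. 114.]
top (11.5, -33, 56) [569.  99.]
top (15.5, 33, 60) [481. 107.]
top (15.5, -33, 60) [569.  92.]
top (55.8, 33, 56) [471.  57.]
top (55.8, -33, 56) [558.  42.]
top (-55.8, 33, 56) [498. 201.]
top (-55.8, -33, 56) [586. 186.]
scene (-11.5, 33, 56) [208. 219.]
scene (-11.5, -33, 56) [138. 185.]
scene (-15.5, 33, 60) [212. 212.]
scene (-15.5, -33, 60) [141. 178.]
scene (11.5, 33, 56) [185. 236.]
scene (11.5, -33, 56) [114. 201.]
scene (15.5, 33, 60) [180. 234.]
scene (15.5, -33, 60) [110. 199.]
scene (55.8, 33, 56) [138. 268.]
scene (55.8, -33, 56) [ 67. 232.]
scene (-55.8, 33, 56) [251. 189.]
scene (-55.8, -33, 56) [182. 156.]
```

View pics/n.png

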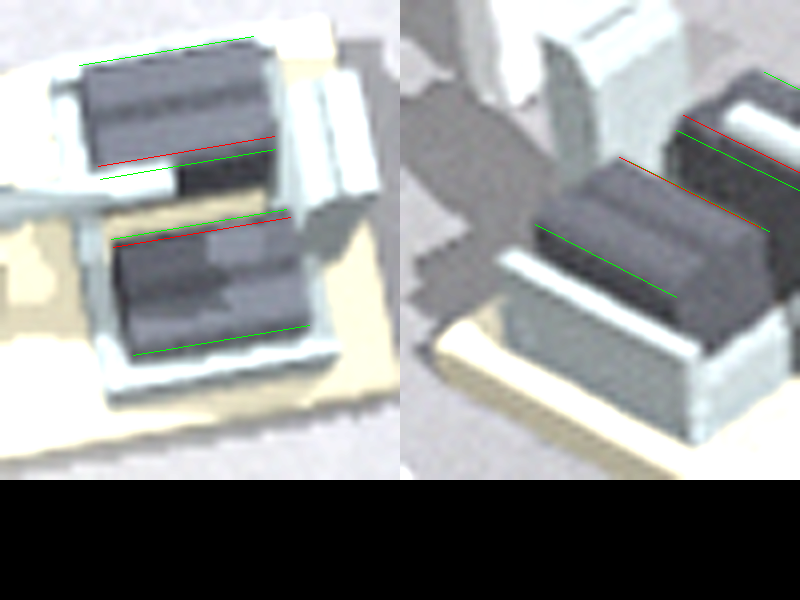

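The lines lie on the spacer edges, so the gap fit holds across x. Current offset is x +0.9 mm. I'll correct it and insert slowly.

```bash
python3 -m crank '[[[0,-0.09,0.3],[0,0,0]],[[0,-0.09,0.6],[0,0,0]],[[0,-0.09,0.9],[0,0,0]],[[0,-0.09,0.9],[0,0,0]],[[0,-0.09,0.9],[0,0,0]]]' >/dev/null
python3 -c "
from h import *
ing()"
python3 -m crank '[[[0,0,0.2],[0,0,0]],[[0,0,0.4],[0,0,0]],[[0,0,0.6],[0,0,0]],[[0,0,0.8],[0,0,0]],[[0,0,0.8],[0,0,0]]]' >/dev/null
python3 -c "
from h import *
ing()"
```

```text
t 16.32 gapframe mm [ -1.1   0.  128.6] F [ 0.5  0.  -4.4] ang 0.0 open 0.0193 grip 35.0
t 16.73 gapframe mm [-1.100e+00  1.000e-01  1.204e+02] F [-0.4 -0.6 -3.9] ang 0.0 open 0.0201 grip 35.0
```

It's in: the underside is about 51 mm above the floor, below the spacer tops, with no contact force. Continue.

```bash
python3 -m crank '[[[0,0.05,0.4],[0,0,0]],[[0,0.05,0.8],[0,0,0]],[[0,0.05,1.2],[0,0,0]],[[0,0.05,1.6],[0,0,0]],[[0,0.05,1.6],[0,0,0]]]' >/dev/null
python3 -c "
from h import *
ing()"
python3 -m crank '[[[0,0,0.4],[0,0,0]],[[0,0,0.8],[0,0,0]],[[0,0,1.2],[0,0,0]],[[0,0,1.6],[0,0,0]],[[0,0,1.6],[0,0,0]]]' >/dev/null
python3 -c "
from h import *
ing()"
```

```text
t 17.15 gapframe mm [ -1.    0.3 103.6] F [-0.7 -0.2 -3.9] ang 0.0 open 0.0197 grip 35.0
t 17.57 gapframe mm [-1.   0.3 87.8] F [-0.6  0.1 -4.1] ang 0.0 open 0.0198 grip 35.0
```

```bash
python3 -m crank '[[[0,0,0.4],[0,0,0]],[[0,0,0.8],[0,0,0]],[[0,0,1.2],[0,0,0]],[[0,0,1.5],[0,0,0]],[[0,0,1.6],[0,0,0]]]' >/dev/null
python3 -c "
from h import *
ing()"
python3 -m crank '[[[0,0,0.05],[0,0,0]],[[0,0,0.1],[0,0,0]],[[0,0,0.15],[0,0,0]],[[0,0,0.2],[0,0,0]],[[0,0,0.2],[0,0,0]]]' >/dev/null
python3 -c "
from h import *
ing()"
```

```text
t 17.98 gapframe mm [-0.7  0.1 72.2] F [ 0.2 -0.  -4.7] ang 0.0 open 0.0201 grip 35.0
t 18.40 gapframe mm [-0.3 -0.2 71.2] F [ 1.2  0.7 -4.5] ang 0.0 open 0.0195 grip 35.0
```

```bash
python3 -m crank '[[[0,0,0.05],[0,0,0]],[[0,0,0.1],[0,0,0]],[[0,0,0.15],[0,0,0]],[[0,0,0.15],[0,0,0]],[[0,0,0.15],[0,0,0]]]' >/dev/null
python3 -c "
from h import *
ing()"
python3 -m crank '[[[0,0,0.05],[0,0,0]],[[0,0,0.1],[0,0,0]],[[0,0,0.1],[0,0,0]],[[0,0,0.1],[0,0,0]],[[0,0,0.1],[0,0,0]]]' >/dev/null
python3 -c "
from h import *
ing()"
```

```text
t 18.82 gapframe mm [-0.3 -0.1 69.6] F [ 0.3  0.7 -4.6] ang 0.0 open 0.0197 grip 35.0
t 19.23 gapframe mm [-0.1 -0.2 69. ] F [-0.5 -0.2 -0.9] ang 0.0 open 0.0199 grip 35.0
```

The floor has taken the weight. Let go and rise.

```bash
python3 -m crank '[[[0,0,0],[0,0,0]],[[0,0,0],[0,0,0]],[[0,0,0],[0,0,0]],[[0,0,0],[0,0,0]],[[0,0,0],[0,0,0]]]' 0.5 |grep -E 'force|open'
python3 -m crank '[[[0,0,0],[0,0,0]],[[0,0,0],[0,0,0]],[[0,0,-1],[0,0,0]],[[0,0,-3],[0,0,0]],[[0,0,-6],[0,0,0]]]'|grep -E 'force|open'
python3 -m crank '[[[0,0,-3],[0,0,0]],[[0,0,-7],[0,0,0]],[[0,0,-11],[0,0,0]],[[0,0,-13],[0,0,0]],[[0,0,-13],[0,0,0]]]' 0 |grep -E 'pos|force|open'
python3 - <<'E'
from h import *
ing();to(*gp(0,349,0)[:2],.26,10.78,False);to(*gp(0,349,0)[:2],.26,100.8,False)
E
```

```text
force: [0.2, -0.4, -0.3]
opening: 0.0458
gripper_force: 0.0
force: [0.9, 0.5, 0.8]
opening: 0.0459
gripper_force: 0.0
position: [0.645, -0.1115, 0.2872]
force: [0.4, -0.5, 0.4]
opening: 0.0145
gripper_force: 0.0
t 20.48 gapframe mm [  2.2  -1.6 267.2] F [ 0.3 -0.5  0.4] ang 0.0 open 0.0145 grip 0.0
t 20.48 pos [ 0.645  -0.1115  0.2872] F [ 0.4 -0.5  0.4] q6 -0.54
 shift [35.07 -0.24  2.49] turn [0.6 0.4 0. ]
t 20.48 pos [ 0.645  -0.1115  0.2872] F [ 0.4 -0.5  0.4] q6 -0.54
 shift [35.07 -0.24  2.49] turn [  0.2   0.8 -90. ]
```

```bash
python3 -m crank '[[[4,0,0],[0,0,0]],[[8,0,0],[0,0,0]],[[12,-0.1,0],[0,0,0]],[[16,-0.1,0],[0,0,0]],[[19,-0.2,0],[0,0,0]]]' |grep pos
python3 -m crank '[[[4,0,0],[0,0,0]],[[8,0,0],[0,0,0]],[[12,0,0],[0,0,0]],[[15,0,0],[0,0,0]],[[16,0,0],[0,0,0]]]' |grep pos
python3 -m crank '[[[0,0,3],[0,0,0]],[[0,0,6],[0,0,0]],[[0,0,8],[0,0,0]],[[0,0,8],[0,0,0]],[[0,0,8],[0,0,0]]]' |grep pos
python3 - <<'E'
from h import *
ing();to(*gp(0,349,0)[:2],.142,10.78,False)
b=np.zeros((600,800,3),np.uint8);g=np.load("gap.npy")
for n,(x0,y0),of in(("top",(250,100),0),("scene",(150,180),400)):
    r=np.mean([arm.snapshot(n)[y0:y0+120,x0:x0+80].astype(float) for _ in range(2)],0)
    im=np.clip(cv2.resize(r,None,fx=5,fy=5,interpolation=cv2.INTER_CUBIC)*1.4,0,255).astype(np.uint8)
    q=((proj(n,place(g,[[.01,.03,.11],[.01,-.03,.11],[-.01,-.03,.11],[-.01,.03,.11]],.02))-(x0,y0)+.5)*5-.5).astype(np.int32)
    cv2.polylines(im,[q],True,(0,0,255));b[:,of:of+400]=im
cv2.imwrite("pics/z.png",b)
E
```

```text
position: [0.6033, 0.0786, 0.2779]
position: [0.5728, 0.2369, 0.2779]
position: [0.5739, 0.232, 0.1973]
t 21.73 gapframe mm [ -3.3 349.2 177.3] F [-0.1 -0.2  0.4] ang -0.0 open 0.0001 grip 0.0
t 21.73 pos [0.5739 0.232  0.1973] F [-0.1 -0.2  0.4] q6 0.0
 shift [-0.02  0.35  5.53] turn [-0.2  0.  -0. ]
```

View pics/z.png

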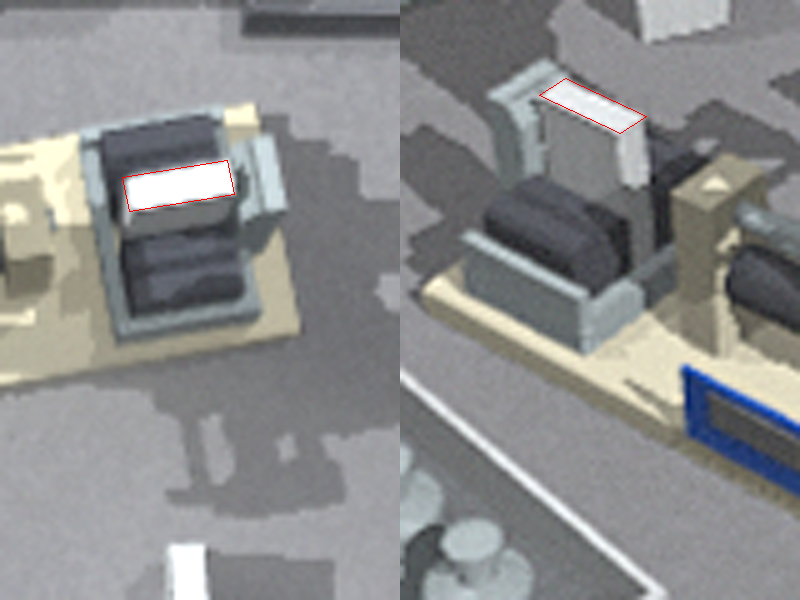

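The bar's top face lies exactly on the predicted seated outline in both views, at (180,185) and (593,105), and the striker is drawn clear of it. Now press the pad.

```bash
python3 -m crank '[[[0,0.3,2],[0,0,0]],[[0,0.3,4],[0,0,0]],[[0,0.3,5.5],[0,0,0]],[[0,0.3,5.5],[0,0,0]],[[0,0.3,5.5],[0,0,0]]]' >/dev/null
python3 -c "
from h import *
ing()"
python3 -m crank '[[[0,0,0.2],[0,0,0]],[[0,0,0.4],[0,0,0]],[[0,0,0.6],[0,0,0]],[[0,0,0.8],[0,0,0]],[[0,0,1],[0,0,0]]]' >/dev/null
python3 -c "
from h import *
ing()"
```

```text
t 22.35 gapframe mm [  0.8 349.8 124.2] F [-0.  -1.6  0.2] ang 0.0 open 0.0005 grip 0.0
t 22.77 gapframe mm [  1.4 350.5 115. ] F [-3.5  5.1  7.6] ang 0.0 open 0.0007 grip 3.8
```

```bash
python3 -m crank '[[[0,0,0.15],[0,0,0]],[[0,0,0.3],[0,0,0]],[[0,0,0.45],[0,0,0]],[[0,0,0.6],[0,0,0]],[[0,0,0.6],[0,0,0]]]' >/dev/null
python3 -c "
from h import *
ing()"
python3 -m crank '[[[0,0,0.1],[0,0,0]],[[0,0,0.2],[0,0,0]],[[0,0,0.3],[0,0,0]],[[0,0,0.4],[0,0,0]],[[0,0,0.4],[0,0,0]]]' >/dev/null
python3 -c "
from h import *
ing()"
```

```text
t 23.18 gapframe mm [  1.3 350.6 108.4] F [0.3 2.9 4.1] ang 0.0 open 0.0001 grip 2.8
t 23.60 gapframe mm [  1.3 351.3 104.6] F [-0.   5.1  6.1] ang 0.0 open 0.0003 grip 3.8
```

```bash
cat > chk.py <<'E'
from h import *
ing();im=arm.snapshot("scene")
for j in(0,.015,.03,.045,.06):
    print(j,[int(im[int(round(v)),int(round(u))].mean()) for u,v in proj("scene",[gp(x,142+j*1e3,z) for x in(-8,8) for z in(140,155,162)])])
E
python3 chk.py
```

```text
t 23.60 gapframe mm [  1.3 351.3 104.6] F [-0.   5.1  6.1] ang 0.0 open 0.0003 grip 3.8
0 [28, 33, 11, 26, 28, 24]
0.015 [19, 24, 17, 33, 28, 27]
0.03 [108, 100, 80, 17, 15, 23]
0.045 [105, 111, 96, 64, 108, 108]
0.06 [103, 106, 91, 77, 105, 106]
```

The striker has fired: the black plate is now at a joint value of about 0.015. Free the pad and check.

```bash
python3 -m crank '[[[0,0,-0.5],[0,0,0]],[[0,0,-1],[0,0,0]],[[0,0,-2],[0,0,0]],[[0,0,-5],[0,0,0]],[[0,0,-8],[0,0,0]]]' >/dev/null
python3 -m crank '[[[0,0,-4],[0,0,0]],[[0,0,-6],[0,0,0]],[[0,0,-6],[0,0,0]],[[0,0,-6],[0,0,0]],[[0,0,-6],[0,0,0]]]' >/dev/null
python3 -m crank '[[[0,0,0],[0,0,0]],[[0,0,0],[0,0,0]],[[0,0,0],[0,0,0]],[[0,0,0],[0,0,0]],[[0,0,0],[0,0,0]]]' >/dev/null
cat >> chk.py <<'E'
# bar top face centroid (bright) vs prediction seated against anvil, scene; pad dark at rest height
for n in("scene","top"):
    im=arm.snapshot(n);m=np.zeros(im.shape[:2],np.uint8)
    q=proj(n,[gp(x,y,110) for x,y in((14,36),(14,-42),(-14,-42),(-14,36))])
    cv2.fillConvexPoly(m,q.round().astype(np.int32),1);b=(im.min(2)>150)&(m>0);ys,xs=np.nonzero(b)
    print(n,"bright",len(xs),"centroid",xs.mean().round(1),ys.mean().round(1),"pred y=-3.5:",proj(n,gp(0,-3.5,110))[0].round(1),"pred 0:",proj(n,gp(0,0,110))[0].round(1))
E
python3 chk.py
```

```text
t 24.90 gapframe mm [  0.5 349.9 243.1] F [-0.2 -0.7  0.6] ang 0.0 open 0.0005 grip 0.0
0 [29, 27, 16, 29, 25, 22]
0.015 [27, 27, 22, 33, 29, 33]
0.03 [107, 106, 76, 19, 12, 31]
0.045 [106, 111, 102, 107, 107, 107]
0.06 [109, 108, 96, 105, 106, 104]
scene bright 44 centroid 183.6 198.7 pred y=-3.5: [187.2 200.3] pred 0: [188.1 200.8]
top bright 84 centroid 291.1 135.9 pred y=-3.5: [286.5 136.6] pred 0: [285.3 136.8]
```

```bash
python3 - <<'E'
from h import *
im=np.mean([arm.snapshot("top").astype(float) for _ in range(3)],0).mean(2).astype(np.float32)
z=cv2.imread("pics/z.png")[:, :400].mean(2).astype(np.float32)/1.4
ys=np.arange(45,-62,-3)
for x in(-5,0,5):
    q=proj("top",[gp(x,y,110) for y in ys]).astype(np.float32)
    a=cv2.remap(im,q[None,:,0],q[None,:,1],1)[0]
    w=((q-[250,100]+.5)*5-.5).astype(np.float32);b=cv2.remap(z,w[None,:,0],w[None,:,1],1)[0]
    print(x,"now   ",a.astype(int).tolist());print(x,"before",b.astype(int).tolist())
print(ys.tolist())
E
```

```text
-5 now    [107, 105, 107, 103, 92, 89, 91, 121, 141, 139, 136, 137, 142, 148, 177, 191, 190, 194, 201, 199, 195, 190, 190, 195, 198, 196, 169, 96, 88, 120, 123, 151, 157, 154, 128, 93]
-5 before [87, 72, 29, 37, 86, 110, 182, 182, 182, 182, 182, 182, 182, 182, 182, 182, 182, 182, 182, 182, 182, 182, 182, 182, 182, 113, 53, 72, 98, 131, 118, 153, 156, 156, 125, 89]
0 now    [112, 89, 73, 71, 73, 70, 73, 105, 134, 140, 140, 138, 140, 141, 150, 172, 194, 194, 196, 198, 197, 195, 194, 194, 195, 196, 184, 81, 81, 120, 110, 157, 157, 155, 137, 87]
0 before [137, 96, 38, 35, 62, 80, 182, 182, 182, 182, 182, 182, 182, 182, 182, 182, 182, 182, 182, 182, 182, 182, 182, 182, 182, 149, 81, 68, 100, 120, 109, 157, 156, 156, 137, 78]
5 now    [135, 108, 63, 67, 73, 72, 80, 120, 139, 136, 138, 139, 138, 138, 140, 152, 194, 193, 194, 195, 197, 197, 195, 193, 192, 193, 186, 119, 87, 111, 127, 150, 157, 152, 127, 89]
5 before [135, 108, 45, 42, 58, 93, 181, 182, 182, 182, 182, 182, 182, 182, 182, 182, 182, 182, 182, 182, 182, 182, 182, 182, 182, 81, 116, 99, 122, 125, 122, 150, 157, 156, 126, 87]
[45, 42, 39, 36, 33, 30, 27, 24, 21, 18, 15, 12, 9, 6, 3, 0, -3, -6, -9, -12, -15, -18, -21, -24, -27, -30, -33, -36, -39, -42, -45, -48, -51, -54, -57, -60]
```

The bar's top face now runs from about +26 to −34 mm (partly in the arm's shadow). It has been pushed about 3 mm back to the anvil and stands upright.

```bash
python3 -c "
from plant import arm
print(arm.close_job())"
```

```text
the job is handed in; nothing more can be done
None
```

I cocked the striker on its sear, stood the thin tall bar on the nest floor in the gap, fired the striker onto it, left the pad free, and handed the job in at about 25 s; no verdict came back, but the last images showed the bar upright against the anvil with the striker resting on it.

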